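# Unstack the sample jars and set each at its station

## Robot

A 6-joint arm with a two-finger parallel gripper is mounted at the origin on the work surface. World frame = base frame: x ahead of the robot, y to its left, z up, the work surface at z = 0. Lengths are in mm, angles in rad, forces in N, time in s.
With the tool pointing down it reaches from about 350 to 875 mm from the base axis. Payload 4.2 kg.
Tool frame: the origin (TCP) lies midway between the tips of the shut fingers; the grasp point (between the pads) lies 19 mm behind it; z points along the fingers, y is the line along which they close (so a half turn about z gives the same grasp; the last joint's range is limited). The gripper opens to 85 mm and grips with 20 to 120 N. Pads are 22 mm wide; open, the fingers measure 114 mm over their backs; the gripper's body (76 mm by 85 mm) begins 54 mm behind the grasp point. The pads swing forward as they close: fully open they stand 13 mm farther back than shut.
Start: joints at [1.566, 0.385, 0.008, 0, -1.194, -0.259], TCP at [162.937, 603.366, 231.312] pointing down, gripper open.
Joint ranges: [-3.14, 3.14], [-1.21, 2.06], [-1.07, 1.41], [-3.16, 2.05], [-2.99, -0.16], [-3.1, 3.1]. Speed limits (rad/s): [2.79, 2.79, 3.14, 3.14, 3.14, 3.14].

## Interface

Orientations are given as a unit quaternion [x, y, z, w].
In Python, from bench import * gives the robot as it stands.
- The arm moves only by the tool drive_tool, never from a script. Its argument "plan" is a list that holds one entry, the list of rows, each a list of 5 numbers: the closure, from -1 (fully open) to 1 (shut), then the shift along the world's x, y, z in mm, then the turn about the world's z in degrees. A call has 1 to 20 rows; each row shifts and turns the commanded pose from where the row before left it; what a row does not reach is not made up. A row lasts 1/12 s, in which the tool goes at most 41.7 mm and 7.16 degrees, less where a joint would pass 70% of its speed; a pose out of reach is approached as far as the arm can. A call is refused whole if a number of a shift passes 41.7 or a number of a turn 7.16, either way. A call with a gripper value outside its range is refused whole. The fingers move at their own pace and stop on an object; the grip force is fixed at half the most. Time passes only in rows, so rows that do not move let the fingers close. It gives the time, the measured TCP pose, the force, the opening and the grip force at its end, in the units of the state.
- read_state(): the state, without advancing time (a new reading comes with each control period).
- get_image(name): name is "side" or "top"; returns (picture, depth): 480x640x3 uint8, red, green, blue; 480x640 float32, mm along the optical axis (not along the pixel's ray), 0 where there is no reading.
- camera_model(name): a dict with "fx", "fy", "cx", "cy" (pixels), "distortion" ([k1, k2, p1, p2, k3] as OpenCV has them; the pictures are not rectified), "R" (3x3) and "t" (3): a world point X has camera coordinates R X + t. Camera axes: x right, y down, z forward; pixel columns grow to the right and rows downward; lengths in mm; the calibration is good to about 2 mm. A picture is of the moment at which its call begins. camera_model takes no time and is no camera call.
- job_done(): hands the job in; it is judged then, once.
The state is a dict: "clock": time; "joints": joint angles; "joint_vel": joint speeds; "joint_efforts": joint torques, N m; "position": TCP position; "ee_rot": TCP orientation; "contact_force": force on the tool from outside, world axes, zero at the start; "wrist_torque": the same for the moment, N m; "gripper_width": finger opening in mm; "grasp_force": force on a finger pad.
Only numpy, scipy, OpenCV 4.12 (cv2) and the standard library are available. Lean on these libraries where they do the work, as an engineer would, in place of code of your own. Each camera call takes 0.05 s, during which the arm holds its last target. There are 200 camera calls.

## Task

Four sample jars have come to the bench, three of them piled one on another: take the pile apart and stand the red-lidded jar in the middle of the balance pan, the blue-lidded jar in the middle of the stirrer plate, the green-lidded jar in the middle of the cork mat and the black-lidded jar in the middle of the orange spill tray. Keep the jars upright and set them down without dropping or toppling any, and leave the little glass flask and the yellow beaker where they stand.

Things in the scene. Friction and masses are not known exactly. Their poses are not given: they have to be found in the camera images.
- jar_red: Round upright screw-lid jar, loose. Origin: centre of its underside, z up along its axis. White body 66 mm across, red lid 68 mm across and 16 mm deep; 50 mm tall in all; about 0.15 to 0.31 kg. At the start it stands on the table, either alone or as the foot of the pile (then the blue-lidded jar stands centred on its lid and the green-lidded jar on that one, so its lid shows as a red ring).
- jar_black: Round upright screw-lid jar, loose. Origin: centre of its underside, z up along its axis. Amber body 66 mm across, black lid 68 mm across and 16 mm deep; 50 mm tall in all; about 0.17 to 0.34 kg. At the start it stands on the table, either alone or as the foot of the pile, whichever the red-lidded jar is not.
- jar_blue: Round upright screw-lid jar, loose. Origin: centre of its underside, z up along its axis. White body 48 mm across, blue lid 50 mm across and 16 mm deep; 45 mm tall in all; about 0.08 to 0.17 kg. At the start it is the middle one of the pile, its underside 50 mm above the table.
- jar_green: Round upright screw-lid jar, loose. Origin: centre of its underside, z up along its axis. Amber body 32 mm across, green lid 34 mm across and 16 mm deep; 40 mm tall in all; about 0.035 to 0.07 kg. At the start it is the top one of the pile, its underside 95 mm above the table, its lid 135 mm.
- balance: Compact grey balance, fixed to the table: a body 125 mm square (27 mm high) with a small display and two keys along its -x edge and a bare round steel pan 92 mm across on top. Origin: on the table straight below the middle of the pan; the pan's surface is rigid, 32 mm above the table. z up; yaw within 0.25 rad.
- stirrer: Blue magnetic stirrer, fixed to the table: a body 120 by 115 mm, 40 mm high, with a flat white round ceramic plate 100 mm across on top. Origin: on the table straight below the middle of the plate; the plate's surface is rigid, 48 mm above the table. z up; yaw within 0.25 rad.
- cork_mat: Round brown cork mat, fixed to the table, 110 mm across. Origin: centre of its underside, on the table; its top is 12 mm above the table. z up.
- spill_tray: Square orange plastic spill tray, fixed to the table, 120 mm square outside, with walls 4 mm thick and 10 mm high and a floor 4 mm thick. Origin: centre of its underside, on the table; its inner floor is 4 mm above the table. z up; yaw within 0.25 rad.
- flask: Small conical glass flask with a white stopper, loose, 50 mm across at the foot, 80 mm tall, 0.09 kg; it stands among the stations and is to be left alone. Origin: centre of its underside.
- beaker: Small open yellow plastic beaker, loose, 44 mm across, 50 mm tall, 0.06 kg; it stands among the stations and is to be left alone. Origin: centre of its underside.
Things that resemble listed ones, but are neither listed nor needed, are in the scene too. Leave any turquoise look-alike of the cork_mat alone.

How it is judged (in metres and radians):
At the end, for the whole second after the job is handed in: Each jar stands upright (0.1 rad), released and at rest on its own station (red: balance, blue: stirrer, green: cork mat, black: spill tray), within 15 mm of its middle and resting on its surface (5 mm in height); flask and beaker upright, within 30 mm of where they were (horizontal distance between jar_red and balance below 0.015 m and z of jar_red in the frame of balance between 0.027 and 0.037 m and angle between each of jar_red, jar_blue, jar_green, jar_black's own z axis and vertical below 0.1 rad and linear speed of each of jar_red, jar_blue, jar_green, jar_black below 0.02 m/s and horizontal distance between jar_blue and stirrer below 0.015 m and z of jar_blue in the frame of stirrer between 0.043 and 0.053 m and horizontal distance between jar_green and cork_mat below 0.015 m and z of jar_green in the frame of cork_mat between 0.007 and 0.017 m and horizontal distance between jar_black and spill_tray below 0.015 m and z of jar_black in the frame of spill_tray between -0.001 and 0.009 m and distance of each of flask, beaker from where it was at the start of the episode below 0.03 m and angle between each of flask, beaker's own z axis and vertical below 0.2 rad); the robot touches nothing.
It fails at once if a jar is dropped or knocked off (it moves faster than 0.6 m/s while the fingers do not touch it) ((contact force between jar_red and the fingers below 0.05 N and linear speed of jar_red above 0.6 m/s) or (contact force between jar_blue and the fingers below 0.05 N and linear speed of jar_blue above 0.6 m/s) or (contact force between jar_green and the fingers below 0.05 N and linear speed of jar_green above 0.6 m/s) or (contact force between jar_black and the fingers below 0.05 N and linear speed of jar_black above 0.6 m/s)).
It fails at once if a jar is tipped by more than about 45 degrees (angle between any of jar_red, jar_blue, jar_green, jar_black's own z axis and vertical above 0.8 rad).
It fails at once if the flask is pushed away by more than 30 mm or knocked over (distance of flask from where it was at the start of the episode above 0.03 m or angle between flask's own z axis and vertical above 0.5 rad).
It fails at once if the beaker is pushed away by more than 30 mm or knocked over (distance of beaker from where it was at the start of the episode above 0.03 m or angle between beaker's own z axis and vertical above 0.5 rad).
It also fails if it takes over 115 s, if anything falls off the work surface, if the arm or the gripper's body presses on something with over 40 N, if the wrist force passes 120 N, or if a joint passes its speed limit or range.

## Working session

There is one attempt and no reset: what is moved stays moved. The work goes in short steps, Python scripts to look and compute and a tool call to move; the robot and the scene stay as the last step left them, time stands still between calls to the robot, and variables do not carry over. Pictures are saved under pics/ and viewed, at most 14 in all, crops included, and the job is handed in when it is done.

Besides the shell and the picture viewer there is one more tool, called after "Emit:" as name(argument=value, ...) on one line, values as JSON. drive_tool: Moves the arm, as the interface text tells. Its arguments: {"type":"object","properties":{"plan":{"type":"array"}},"required":["plan"]}

```bash
mkdir -p pics; cat > h.py <<'E'
from bench import *
import numpy as np, cv2
def save(im,name): cv2.imwrite('pics/'+name,cv2.cvtColor(im,cv2.COLOR_RGB2BGR))
def K(m): return np.array([[m['fx'],0,m['cx']],[0,m['fy'],m['cy']],[0,0,1.]])
def ray(name,u,v):
    m=camera_model(name);R=np.array(m['R']);t=np.array(m['t'])
    p=cv2.undistortPoints(np.array([[[u,v]]],float),K(m),np.array(m['distortion'],float))[0,0]
    return -R.T@t, R.T@np.array([p[0],p[1],1.])
def atz(name,u,v,z):
    c,d=ray(name,u,v); return c+d*(z-c[2])/d[2]
def atd(name,u,v,dep):
    c,d=ray(name,u,v); return c+d*dep
E
python3 - <<'E'
from h import *
for n in('top','side'):
    im,d=get_image(n);save(im,n+'0.png');np.save(n+'0.npy',d)
    m=camera_model(n);print(n,m['fx'],m['cx'],m['cy'],m['distortion'],(-np.array(m['R']).T@np.array(m['t'])).round(),np.array(m['R']).round(2).tolist())
print(read_state())
E
```

```text
top 537.5019578686124 321.21990315446635 234.55780288356797 [0.00435303 0.         0.         0.         0.        ] [4.000e+02 1.000e+00 1.182e+03] [[0.03, -1.0, 0.02], [-1.0, -0.03, -0.07], [0.07, -0.01, -1.0]]
side 447.56231720485454 323.24659094129277 239.15153210268915 [-0.05281901  0.          0.          0.          0.        ] [ 365. -576.  730.] [[0.99, -0.15, 0.02], [-0.1, -0.74, -0.67], [0.11, 0.66, -0.74]]
{'clock': 0.1, 'joints': array([ 1.56562431e+00,  3.85517761e-01,  6.73883265e-03, -4.41364248e-04,
       -1.19399367e+00, -2.58605088e-01]), 'joint_vel': array([-0.0010164 , -0.00123034,  0.00393057,  0.00090982,  0.00042796,
        0.00036784]), 'joint_efforts': array([-3.66704662e-04, -3.93317878e+01,  1.88932657e+01,  4.19795886e+00,
       -2.56516621e-03,  3.65290731e-06]), 'position': array([162.7980653 , 602.87756001, 230.29776513]), 'ee_rot': array([ 9.91304092e-01, -1.31587156e-01, -7.85971776e-05,  1.00613499e-03]), 'contact_force': array([-0.02165227,  0.06530049,  0.77083847]), 'wrist_torque': array([-0.01370169,  0.03034499, -0.01915787]), 'grasp_force': 0.0, 'gripper_width': 85.38716916712478}
```

View pics/top0.png

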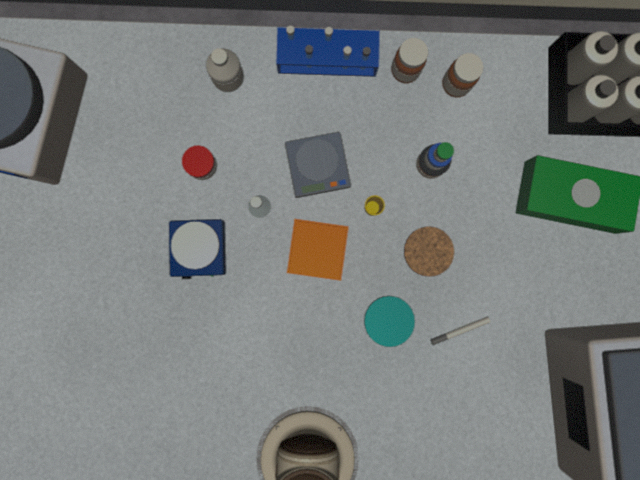

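View pics/side0.png

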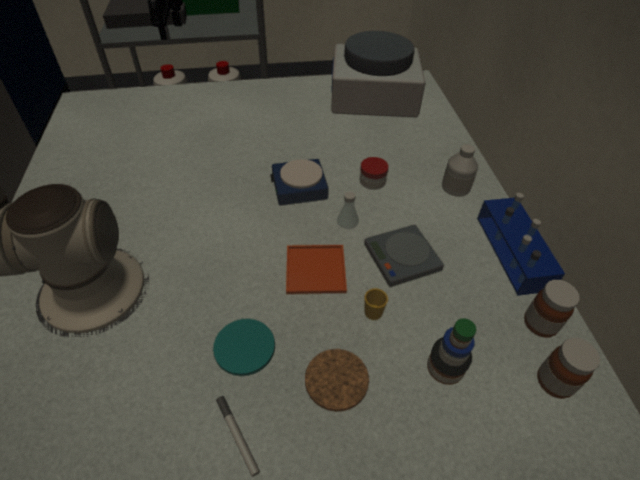

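Top: the red jar stands alone at (198,162). The pile has green at (445,150), blue at (437,157) and a black foot. Balance pan is at (317,160), stirrer plate at (195,245), cork mat at (429,251), tray at (318,250), flask at (259,205) and beaker at (374,206). Look-alikes: turquoise disc (389,321), white-lidded jars (411,60) and (465,75), white bottle (223,68), red-capped bottles in the background of the side view, green box with a grey disc (586,193), and the device at far left (10,97).

```bash
python3 - <<'E'
from h import *
im=cv2.imread('pics/top0.png');d=np.load('top0.npy');side=cv2.imread('pics/side0.png');ds=np.load('side0.npy')
def proj(n,X):
    m=camera_model(n);return cv2.projectPoints(np.array([X],float),cv2.Rodrigues(np.array(m['R']))[0],np.array(m['t'],float),K(m),np.array(m['distortion'],float))[0].ravel().round(1)
print('tcp',proj('top',[163,603,230]),proj('side',[163,603,230]))
H={'red':(198,162,50),'green':(445,150,135),'balance':(317,160,32),'stir':(195,245,48),'cork':(429,251,12),'tray':(318,250,4),'flask':(257,203,80),'beaker':(374,206,50)}
for k,(u,v,z) in H.items(): print(k,atz('top',u,v,z).round(),atd('top',u,v,float(d[v,u])).round())
a=cv2.resize(im[120:290,150:470],None,fx=2.5,fy=2.5,interpolation=cv2.INTER_CUBIC);a=np.clip(a*1.4,0,255).astype('uint8');cv2.imwrite('pics/topc.png',a)
b=cv2.resize(side[140:420,250:490],None,fx=2.1,fy=2.1,interpolation=cv2.INTER_CUBIC);b=np.clip(b*1.5,0,255).astype('uint8');cv2.imwrite('pics/sidec.png',b)
E
```

```text
tcp [-42. 400.] [173.3  37.6]
red [624. 250.  50.] [624. 250.  51.]
green [ 645. -255.  135.] [ 645. -254.  138.]
balance [639.  -3.  32.] [639.  -3.  34.]
stir [448. 249.  48.] [448. 249.  47.]
cork [ 450. -252.   12.] [ 450. -252.   12.]
tray [446. -10.   4.] [446. -10.   3.]
flask [536. 119.  80.] [536. 119.  79.]
beaker [ 540. -126.   50.] [ 546. -131.    7.]
```

View pics/topc.png

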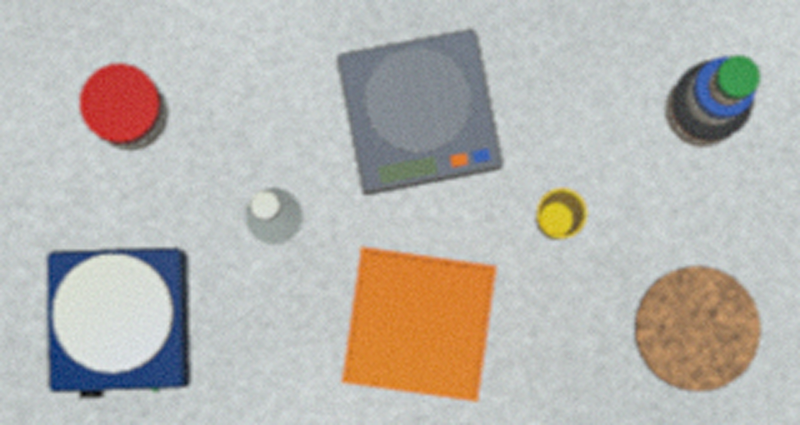

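View pics/sidec.png

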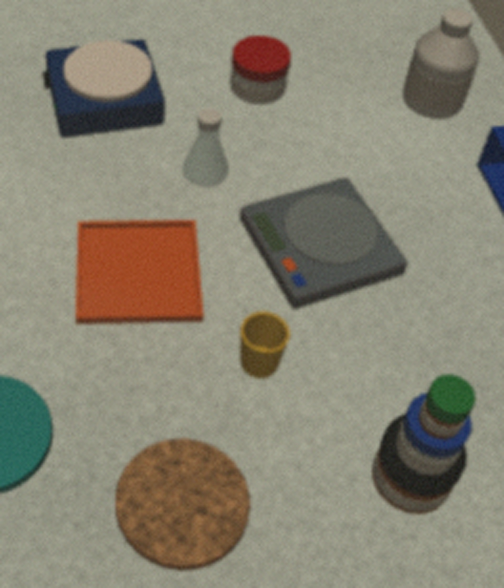

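Crop check: the pile is green on blue on a black foot, and red stands alone, so each choice fits the description. The depth heights match too (red 51, green 138, balance 34, stirrer 47). Next I'll refine the centres with colour centroids.

```bash
cat >> h.py <<'E'
HUE={'red':((-8,8),120),'green':((50,75),90),'blue':((105,125),100),'cork':((5,22),60),'tray':((8,18),150),'yellow':((22,32),120)}
def cen(im,kind,box,z,cam='top'):
    """rotated-box/ellipse centre of the colour blob in box=(u0,v0,u1,v1), at height z"""
    u0,v0,u1,v1=box; c=cv2.cvtColor(im[v0:v1,u0:u1],cv2.COLOR_RGB2HSV).astype(int)
    if kind=='white': m=(c[...,1]<50)&(c[...,2]>150)
    else:
        (a,b),s=HUE[kind];h=c[...,0].copy()
        if a<0:h[h>90]-=180
        m=(h>=a)&(h<=b)&(c[...,1]>s)
    m=cv2.morphologyEx(m.astype('uint8'),cv2.MORPH_OPEN,np.ones((3,3),'uint8'))
    n,l,st,ce=cv2.connectedComponentsWithStats(m); i=1+np.argmax(st[1:,4])
    u,v=ce[i]+[u0,v0]; return (u.round(1),v.round(1)),st[i].tolist()[2:],atz(cam,u,v,z).round(1)
E
python3 - <<'E'
from h import *
im=cv2.cvtColor(cv2.imread('pics/top0.png'),cv2.COLOR_BGR2RGB)
print('red',cen(im,'red',(175,140,220,185),50))
print('green',cen(im,'green',(425,135,465,175),135))
print('cork',cen(im,'cork',(395,215,465,285),12))
print('tray',cen(im,'tray',(280,210,360,290),10))
print('yel',cen(im,'yellow',(360,190,390,220),50))
print('stir',cen(im,'white',(171,218,222,272),48))
for u,v in((317.2-.3,160.1),): print('pan',atz('top',u,v,32).round(1))
c=(np.array([(338,55),(473,30),(502,167),(365,193)])/2.5-.3+[150,120]);print('balance body',np.mean([atz('top',*p,27) for p in c],0).round(1),[atz('top',*p,27).round(0).tolist() for p in c])
# side check
s=cv2.cvtColor(cv2.imread('pics/side0.png'),cv2.COLOR_BGR2RGB)
print('s red',cen(s,'red',(350,150,400,190),50,'side'),'s cork',cen(s,'cork',(295,340,380,420),12,'side'))
print('s tray',cen(s,'red',(280,240,352,298),8,'side'))
E
```

```text
red ((np.float64(197.5), np.float64(160.9)), [32, 31, 771], array([626. , 250.9,  50. ]))
green ((np.float64(444.7), np.float64(150.5)), [16, 16, 209], array([ 644.2, -254.3,  135. ]))
cork ((np.float64(428.6), np.float64(251.1)), [50, 49, 1923], array([ 449.5, -251.5,   12. ]))
tray ((np.float64(317.3), np.float64(249.3)), [60, 60, 2863], array([446.9,  -8.4,  10. ]))
yel ((np.float64(372.1), np.float64(207.1)), [15, 15, 189], array([ 538., -122.,   50.]))
stir ((np.float64(194.4), np.float64(244.9)), [46, 45, 1643], array([447.8, 250.6,  48. ]))
pan [639.   -2.3  32. ]
balance body [631.3  -3.9  27. ] [[679.0, 68.0, 27.0], [704.0, -49.0, 27.0], [584.0, -77.0, 27.0], [558.0, 41.0, 27.0]]
s red ((np.float64(373.9), np.float64(167.3)), [27, 22, 475], array([623.4, 239.9,  50. ])) s cork ((np.float64(336.4), np.float64(379.5)), [64, 63, 3184], array([ 448.9, -258.4,   12. ]))Traceback (most recent call last):
  File "<stdin>", line 14, in <module>
  File "h.py", line 23, in cen
    n,l,st,ce=cv2.connectedComponentsWithStats(m); i=1+np.argmax(st[1:,4])
                                                       ~~~~~~~~~^^^^^^^^^^
    return _wrapfunc(a, 'argmax', axis=axis, out=out, **kwds)
    return bound(*args, **kwds)
ValueError: attempt to get argmax of an empty sequence
```

Emit:
drive_tool(plan=[[[-1,20,-30,0,0],[-1,20,-35,0,0],[-1,20,-35,0,0],[-1,20,-35,0,0],[-1,20,-35,0,0],[-1,20,-35,0,0],[-1,20,-35,0,0],[-1,20,-35,0,0],[-1,20,-35,0,0],[-1,20,-35,0,0],[-1,20,-35,0,0],[-1,20,-35,0,0],[-1,20,-35,0,0],[-1,20,-35,0,0],[-1,20,-35,0,0],[-1,20,-35,0,0],[-1,20,-35,0,0],[-1,20,-35,0,0],[-1,20,-35,0,0],[-1,20,-35,0,0]]])

```text
clock: 1.77
position: [563.3, -93.7, 230.9]
ee_rot: [0.991, -0.132, -0.0, -0.0]
contact_force: [1.0, 0.4, -0.2]
gripper_width: 85.4
grasp_force: 0.0
```

Emit:
drive_tool(plan=[[[-1,20,-40,0,0],[-1,20,-40,0,0],[-1,20,-40,0,0],[-1,21,-41,0,0],[-1,0,0,0,0],[-1,0,0,-20,0],[-1,0,0,-20,0],[-1,0,0,-15,0],[-1,0,0,0,0],[-1,0,0,0,0]]])

```text
clock: 2.6
position: [637.3, -240.5, 175.1]
ee_rot: [0.991, -0.132, -0.001, 0.0]
contact_force: [0.1, -0.4, 1.1]
gripper_width: 85.5
grasp_force: 0.0
```

```bash
python3 - <<'E'
from h import *
print(read_state()['position'])
a,_=get_image('top');b,_=get_image('side')
a=cv2.resize(a[80:230,350:530],None,fx=2.2,fy=2.2,interpolation=2);b=cv2.resize(b[250:400,370:550],None,fx=2.2,fy=2.2,interpolation=2)
save(np.clip(np.hstack([a,b])*1.3,0,255).astype('uint8'),'g1.png')
E
```

```text
[ 637.26804678 -240.49379016  175.14393823]
```

View pics/g1.png

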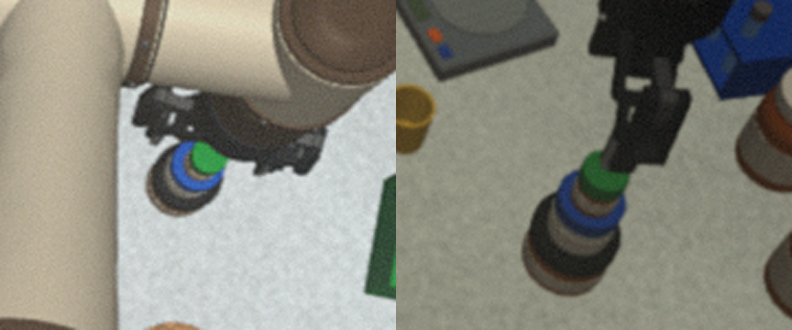

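The crop shows the gripper just short of the pile, with the green lid at about (208,157) in the crop. The long rows fell short, so I'll correct by (+7,−14) and then descend.

Emit:
drive_tool(plan=[[[-1,7,-14,0,0],[-1,0,0,0,0],[-1,0,0,0,0],[-1,0,0,-15,0],[-1,0,0,-15,0],[-1,0,0,0,0],[-1,0,0,0,0]]])

```text
clock: 3.28
position: [644.4, -254.1, 146.3]
ee_rot: [0.991, -0.131, -0.001, 0.0]
contact_force: [0.3, 0.0, 0.7]
gripper_width: 85.1
grasp_force: 0.0
```

```bash
python3 - <<'E'
from h import *
a,_=get_image('top');b,_=get_image('side')
a=cv2.resize(a[80:230,350:530],None,fx=2.2,fy=2.2,interpolation=2);b=cv2.resize(b[250:400,370:550],None,fx=2.2,fy=2.2,interpolation=2)
save(np.clip(np.hstack([a,b])*1.5,0,255).astype('uint8'),'g2.png')
E
```

```text
(no output)
```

View pics/g2.png

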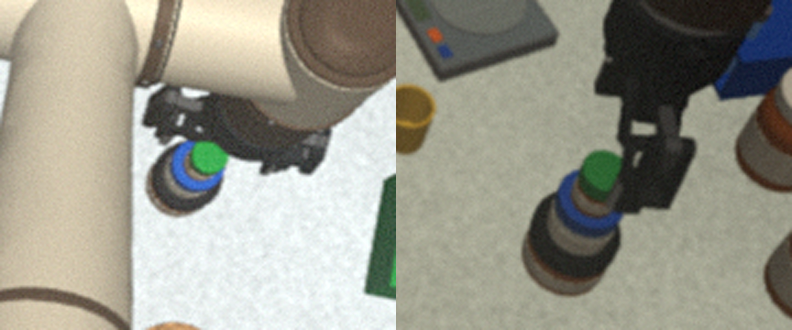

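The top crop shows the fingers straddling a point a little up and right of the green lid. The side crop shows both fingers to the right of the lid, so I'll check this by projecting the fingertips before going lower.

```bash
cat >> h.py <<'E'
def proj(n,X):
    m=camera_model(n);return cv2.projectPoints(np.array([X],float),cv2.Rodrigues(np.array(m['R']))[0],np.array(m['t'],float),K(m),np.array(m['distortion'],float))[0].ravel().round(1)
E
python3 - <<'E'
from h import *
p=np.array([644.4,-254.1,146.3]);y=np.array([np.cos(np.radians(74.9)),np.sin(np.radians(74.9)),0])
im,ds=get_image('side');im2,d2=get_image('top')
for n,o in(('side',(370,250)),('top',(350,80))):
    for k,q in(('tcp',p),('far',p+45*y+[0,0,13]),('near',p-45*y+[0,0,13]),('greentop',np.array([644.2,-254.3,135])),('greenfoot',np.array([644.2,-254.3,95])),('pilefoot',np.array([644.2,-254.3,0]))):
        print(n,k,(proj(n,q)-o)*2.2)
# depth points, in crop px
for n,o,dd,pts in(('side',(370,250),ds,[(650-396,160),(640-396,200),(660-396,100),(602-396,173),(560-396,280)]),('top',(350,80),d2,[(165,112),(185,105),(285,158),(310,150),(208,157)])):
    for c in pts:
        u,v=int(c[0]/2.2+o[0]),int(c[1]/2.2+o[1]);print(n,c,atd(n,u,v,float(dd[v,u])).round())
E
```

```text
side tcp [210.76 156.86]
side far [209.66  93.28]
side near [222.2  205.48]
side greentop [206.58 165.88]
side greenfoot [192.5  194.48]
side pilefoot [163.46 253.44]
top tcp [210.98 152.02]
top far [165.66 134.2 ]
top near [263.78 163.46]
top greentop [208.12 155.1 ]
top greenfoot [197.56 164.78]
top pilefoot [175.56 184.8 ]
side (254, 160) [ 617. -317.  253.]
side (244, 200) [ 618. -324.  219.]
side (264, 100) [ 631. -289.  268.]
side (206, 173) [ 641. -259.  135.]
side (164, 280) [ 628. -285.   22.]
top (165, 112) [ 650. -189.  260.]
top (185, 105) [ 655. -204.  265.]
top (285, 158) [ 625. -296.  221.]
top (310, 150) [ 625. -307.  248.]
top (208, 157) [ 643. -252.  137.]
```

```bash
python3 - <<'E'
from h import *
for n in('side','top'):
    im,d=get_image(n);P=[]
    m=camera_model(n)
    u,v=np.meshgrid(np.arange(350,560),np.arange(80,420));u=u.ravel();v=v.ravel()
    q=cv2.undistortPoints(np.stack([u,v],1).astype(float)[:,None],K(m),np.array(m['distortion'],float))[:,0]
    R=np.array(m['R']);t=np.array(m['t']);dd=d[v,u]
    X=(np.c_[q,np.ones(len(q))]*dd[:,None]-t)@R
    dark=im[v,u].max(1)<60
    s=dark&(dd>0)&(np.hypot(X[:,0]-644,X[:,1]+254)<110)&(X[:,2]>60)
    for z0 in range(60,300,20):
        k=s&(X[:,2]>=z0)&(X[:,2]<z0+20)
        if k.sum()>3: print(n,z0,k.sum(),X[k].min(0).round(),X[k].max(0).round(),np.median(u[k]),np.median(v[k]))
b=cv2.resize(get_image('side')[0][190:390,390:590],None,fx=3,fy=3,interpolation=2)
save(np.clip(b*2.2,0,255).astype('uint8'),'g3.png')
E
```

```text
side 60 86 [ 621. -281.   60.] [ 663. -242.   80.] 449.0 356.0
side 80 197 [ 621. -282.   80.] [ 660. -236.  100.] 454.0 351.0
side 100 109 [ 629. -275.  100.] [ 650. -248.  120.] 457.0 342.0
side 120 110 [ 629. -275.  120.] [ 659. -249.  136.] 460.0 335.0
side 160 157 [ 623. -311.  161.] [ 664. -206.  180.] 468.0 292.0
side 180 129 [ 622. -309.  180.] [ 660. -205.  199.] 470.0 284.0
side 200 236 [ 614. -329.  202.] [ 651. -201.  220.] 480.0 338.0
side 220 369 [ 615. -329.  220.] [ 654. -216.  240.] 479.0 321.0
side 240 504 [ 615. -326.  240.] [ 659. -257.  260.] 485.0 309.0
side 260 503 [ 608. -323.  260.] [ 658. -250.  280.] 493.0 302.0
side 280 637 [ 607. -292.  280.] [ 670. -237.  300.] 487.0 280.0
top 160 9 [ 623. -295.  171.] [ 652. -201.  180.] 470.0 155.0
top 180 22 [ 622. -302.  181.] [ 657. -197.  199.] 471.0 154.0
top 200 148 [ 615. -319.  200.] [ 672. -181.  220.] 478.0 147.0
top 220 168 [ 615. -317.  220.] [ 673. -181.  240.] 436.0 138.0
top 240 151 [ 616. -317.  240.] [ 675. -182.  260.] 436.0 133.0
top 260 140 [ 616. -317.  260.] [ 671. -185.  279.] 441.0 130.0
top 280 142 [ 607. -275.  280.] [ 658. -216.  300.] 450.0 143.0
```

View pics/g3.png

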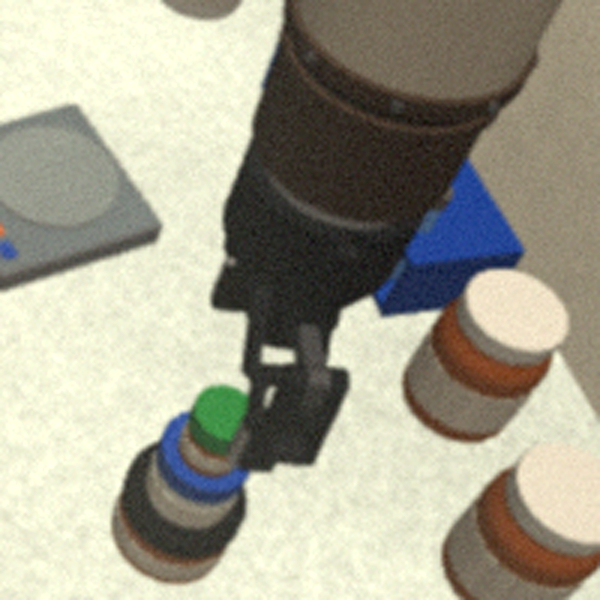

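The crop shows the near finger in front and to the right of the green lid. The point cloud puts the open tips at z=161 and centred on the pile, as expected, so I'll go down and grip green.

Emit:
drive_tool(plan=[[[-1,0,0,-14,0],[-1,0,0,-14,0],[-1,0,0,-14,0],[-1,0,0,0,0],[-1,0,0,0,0],[1,0,0,0,0],[1,0,0,0,0],[1,0,0,0,0],[1,0,0,0,0],[1,0,0,0,0],[1,0,0,0,0],[1,0,0,0,0],[1,0,0,0,0],[1,0,0,0,0],[1,0,0,0,0],[1,0,0,0,0],[1,0,0,0,0]]])

```text
clock: 5.05
position: [645.5, -254.7, 105.4]
ee_rot: [0.991, -0.131, 0.001, 0.0]
contact_force: [-0.7, 0.2, 5.1]
gripper_width: 32.3
grasp_force: 59.6
```

Emit:
drive_tool(plan=[[[1,0,0,5,0],[1,0,0,10,0],[1,0,0,20,0],[1,0,0,20,0],[1,0,0,0,0],[1,-10,0,0,0],[1,-20,0,0,0],[1,-25,0,0,0],[1,-30,0,0,0],[1,-30,1,0,0],[1,-25,1,0,0],[1,-25,1,0,0],[1,-20,0,0,0],[1,-10,0,0,0],[1,0,0,0,0],[1,0,0,0,0]]])

```text
clock: 6.38
position: [450.4, -251.7, 159.7]
ee_rot: [0.991, -0.132, 0.001, 0.0]
contact_force: [0.7, -0.9, -0.6]
gripper_width: 32.3
grasp_force: 59.4
```

```bash
python3 - <<'E'
from h import *
im,_=get_image('top');i2,_=get_image('side')
save(np.clip(np.hstack([cv2.resize(im[120:300,350:530],None,fx=2.2,fy=2.2),cv2.resize(i2[240:420,280:460],None,fx=2.2,fy=2.2)])*1.4,0,255).astype('uint8'),'g4.png')
print(read_state()['position'])
E
```

```text
[ 451.21737747 -251.69048828  159.41202465]
```

View pics/g4.png

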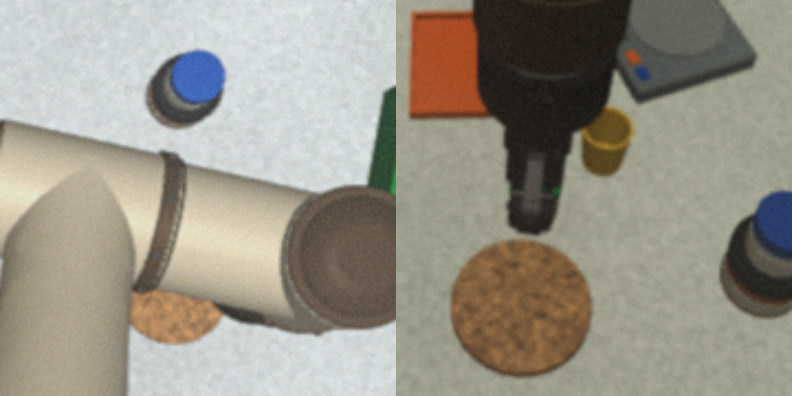

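Green is held: slivers of it show beside the fingers in the side crop at (515,193), right above the cork. Lowering.

Emit:
drive_tool(plan=[[[1,0,0,-10,0],[1,0,0,-20,0],[1,0,0,-25,0],[1,0,0,-25,0],[1,0,0,-25,0],[1,0,0,-15,0],[1,0,0,-8,0],[1,0,0,-4,0],[1,0,0,0,0],[1,0,0,0,0]]])

```text
clock: 7.32
position: [450.7, -251.7, 27.7]
ee_rot: [0.991, -0.131, 0.001, 0.0]
contact_force: [-0.0, 0.1, -0.3]
gripper_width: 31.9
grasp_force: 59.4
```

Emit:
drive_tool(plan=[[[1,0,0,-2,0],[1,0,0,0,0],[1,0,0,0,0]]])

```text
clock: 7.57
position: [450.3, -251.6, 26.0]
ee_rot: [0.991, -0.131, 0.001, 0.0]
contact_force: [-1.3, -0.3, -1.0]
gripper_width: 32.3
grasp_force: 59.4
```

Emit:
drive_tool(plan=[[[1,0,0,-1.5,0],[1,0,0,0,0],[1,0,0,0,0]]])

```text
clock: 7.82
position: [449.8, -251.5, 24.0]
ee_rot: [0.991, -0.132, 0.0, 0.0]
contact_force: [0.6, 0.1, -1.0]
gripper_width: 31.8
grasp_force: 59.4
```

Emit:
drive_tool(plan=[[[1,0,0,-1.5,0],[1,0,0,0,0],[1,0,0,0,0]]])

```text
clock: 8.07
position: [450.0, -251.6, 22.3]
ee_rot: [0.991, -0.131, 0.0, 0.0]
contact_force: [0.7, -0.2, 0.2]
gripper_width: 32.4
grasp_force: 59.6
```

Emit:
drive_tool(plan=[[[1,0,0,-1,0],[1,0,0,0,0],[1,0,0,0,0]]])

```text
clock: 8.32
position: [450.1, -251.6, 22.3]
ee_rot: [0.991, -0.131, 0.0, 0.0]
contact_force: [-1.6, 0.8, 7.5]
gripper_width: 32.4
grasp_force: 60.2
```

Emit:
drive_tool(plan=[[[0,0,0,0,0],[-1,0,0,0,0],[-1,0,0,0,0],[-1,0,0,0,0],[-1,0,0,0,0],[-1,0,0,0,0],[-1,0,0,0,0],[-1,0,0,0,0],[-1,0,0,10,0],[-1,0,0,20,0],[-1,0,0,30,0],[-1,0,0,30,0],[-1,0,0,30,0],[-1,0,0,15,0],[-1,0,0,0,0],[-1,0,0,0,0]]])

```text
clock: 9.65
position: [450.2, -251.5, 157.8]
ee_rot: [0.991, -0.132, 0.002, -0.0]
contact_force: [-0.6, -0.7, -0.1]
gripper_width: 85.6
grasp_force: 0.0
```

Emit:
drive_tool(plan=[[[-1,20,0,0,0],[-1,30,0,0,0],[-1,30,0,0,0],[-1,30,-1,0,0],[-1,30,-1,0,0],[-1,30,-1,0,0],[-1,24,0,0,0],[-1,0,0,0,0],[-1,0,0,0,0],[-1,0,0,0,0]]])

```text
clock: 10.48
position: [642.6, -254.3, 154.5]
ee_rot: [0.991, -0.132, -0.002, -0.0]
contact_force: [0.6, -0.3, -0.2]
gripper_width: 85.3
grasp_force: 0.0
```

```bash
python3 - <<'E'
from h import *
im,_=get_image('top');s,_=get_image('side')
print(read_state()['position'])
for f in(lambda:cen(im,'green',(405,225,455,275),52),lambda:cen(im,'blue',(415,135,465,185),95),lambda:cen(s,'green',(300,310,390,420),52,'side'),lambda:cen(s,'yellow',(355,280,395,330),50,'side')):
    try: print(f())
    except Exception as e: print(e)
save(np.clip(np.hstack([cv2.resize(im[120:300,350:530],None,fx=2.2,fy=2.2),cv2.resize(s[240:420,320:500],None,fx=2.2,fy=2.2)])*1.4,0,255).astype('uint8'),'g5.png')
E
```

```text
[ 642.60661701 -254.51787614  155.8642725 ]
((np.float64(431.8), np.float64(249.8)), [15, 15, 188], array([ 450.6, -249.8,   52. ]))
((np.float64(439.5), np.float64(154.7)), [24, 23, 461], array([ 644.6, -253.6,   95. ]))
((np.float64(337.8), np.float64(367.0)), [19, 19, 306], array([ 450.2, -255.1,   52. ]))
attempt to get argmax of an empty sequence
```

View pics/g5.png

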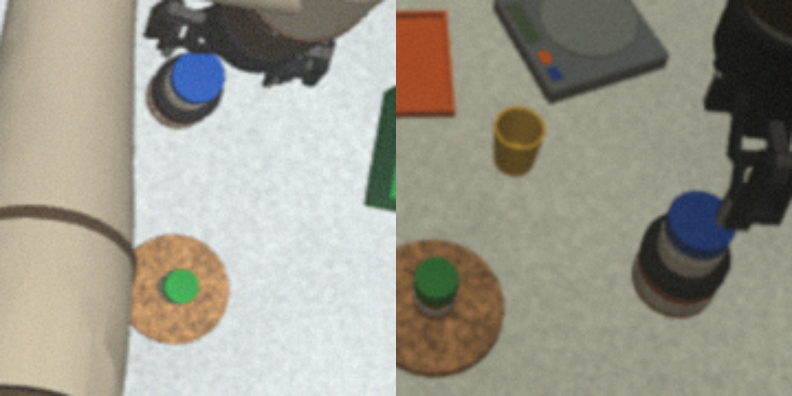

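Green stands centred on the cork: top crop (182,286), measured at (450.6,−249.8) against the mat at (449.5,−251.5). Blue is at (644.6,−253.6). Gripping blue.

Emit:
drive_tool(plan=[[[-1,2,1,-15,0],[-1,0,0,-20,0],[-1,0,0,-25,0],[-1,0,0,-20,0],[-1,0,0,-11,0],[-1,0,0,0,0],[-1,0,0,0,0],[1,0,0,0,0],[1,0,0,0,0],[1,0,0,0,0],[1,0,0,0,0],[1,0,0,0,0],[1,0,0,0,0],[1,0,0,0,0],[1,0,0,0,0],[1,0,0,0,0],[1,0,0,0,0]]])

```text
clock: 12.0
position: [647.1, -253.8, 67.3]
ee_rot: [0.991, -0.131, 0.002, 0.0]
contact_force: [-0.1, 1.0, 6.8]
gripper_width: 48.8
grasp_force: 62.4
```

Emit:
drive_tool(plan=[[[1,0,0,5,0],[1,0,0,10,0],[1,0,0,20,0],[1,0,0,25,0],[1,0,0,25,0],[1,0,0,10,0],[1,0,0,0,0],[1,0,0,0,0]]])

```text
clock: 12.67
position: [645.4, -253.2, 159.9]
ee_rot: [0.991, -0.132, -0.0, -0.0]
contact_force: [-0.1, -0.8, -2.1]
gripper_width: 48.2
grasp_force: 62.0
```

Emit:
drive_tool(plan=[[[1,-4,10,0,0],[1,-8,20,0,0],[1,-12,30,0,0],[1,-12,30,0,0],[1,-12,30,0,0],[1,-12,30,0,0],[1,-12,30,0,0],[1,-12,30,0,0],[1,-12,30,0,0],[1,-12,30,0,0],[1,-12,30,0,0],[1,-12,30,0,0],[1,-12,30,0,0],[1,-12,30,0,0],[1,-12,30,0,0],[1,-12,30,0,0],[1,-10,30,0,0],[1,-6,15,0,0],[1,0,0,0,0],[1,0,0,0,0]]])

```text
clock: 14.33
position: [448.2, 241.5, 158.8]
ee_rot: [0.991, -0.131, -0.001, 0.001]
contact_force: [0.6, -1.0, -1.6]
gripper_width: 48.4
grasp_force: 62.1
```

Emit:
drive_tool(plan=[[[1,1,9,0,0],[1,0,0,0,0],[1,0,0,-15,0],[1,0,0,-25,0],[1,0,0,-25,0],[1,0,0,-14,0],[1,0,0,-8,0],[1,0,0,0,0],[1,0,0,0,0],[1,0,0,0,0]]])

```text
clock: 15.17
position: [451.7, 250.9, 74.4]
ee_rot: [0.991, -0.132, 0.001, -0.001]
contact_force: [0.9, 0.1, -0.8]
gripper_width: 47.7
grasp_force: 62.1
```

Emit:
drive_tool(plan=[[[1,0,0,-2,0],[1,0,0,0,0],[1,0,0,0,0]]])

```text
clock: 15.42
position: [451.0, 250.7, 71.9]
ee_rot: [0.991, -0.132, 0.0, -0.0]
contact_force: [1.0, 0.6, -0.5]
gripper_width: 48.0
grasp_force: 62.1
```

Emit:
drive_tool(plan=[[[1,0,0,-1.5,0],[1,0,0,0,0],[1,0,0,0,0]]])

```text
clock: 15.67
position: [450.8, 250.5, 69.8]
ee_rot: [0.991, -0.131, -0.0, -0.0]
contact_force: [-0.4, -0.0, -1.9]
gripper_width: 48.3
grasp_force: 62.1
```

Emit:
drive_tool(plan=[[[1,0,0,-1,0],[1,0,0,0,0],[1,0,0,0,0]]])

```text
clock: 15.92
position: [450.8, 250.4, 68.7]
ee_rot: [0.991, -0.132, -0.0, 0.0]
contact_force: [0.4, 0.1, -1.3]
gripper_width: 48.1
grasp_force: 62.1
```

Emit:
drive_tool(plan=[[[1,-1,0,-1.5,0],[1,0,0,0,0],[1,0,0,0,0]]])

```text
clock: 16.17
position: [449.7, 250.4, 67.2]
ee_rot: [0.991, -0.132, -0.0, 0.0]
contact_force: [-0.1, -0.0, -1.3]
gripper_width: 48.2
grasp_force: 62.1
```

Emit:
drive_tool(plan=[[[1,0,0,-1,0],[1,0,0,0,0],[1,0,0,0,0]]])

```text
clock: 16.42
position: [449.8, 250.4, 66.3]
ee_rot: [0.991, -0.132, -0.0, 0.0]
contact_force: [-0.6, 0.5, -1.2]
gripper_width: 48.2
grasp_force: 62.1
```

Emit:
drive_tool(plan=[[[1,0,0,-1,0],[1,0,0,0,0],[1,0,0,0,0]]])

```text
clock: 16.67
position: [449.9, 250.6, 65.4]
ee_rot: [0.991, -0.131, 0.0, -0.0]
contact_force: [-0.0, -0.6, -0.4]
gripper_width: 48.4
grasp_force: 62.2
```

Emit:
drive_tool(plan=[[[1,0,0,-1,0],[1,0,0,0,0],[1,0,0,0,0]]])

```text
clock: 16.92
position: [449.9, 250.6, 65.3]
ee_rot: [0.991, -0.131, 0.0, -0.0]
contact_force: [-1.9, -0.0, 5.2]
gripper_width: 48.4
grasp_force: 62.8
```

Contact at the expected height. Releasing and heading for the red jar.

Emit:
drive_tool(plan=[[[0,0,0,0,0],[-1,0,0,0,0],[-1,0,0,0,0],[-1,0,0,0,0],[-1,0,0,0,0],[-1,0,0,0,0],[-1,0,0,0,0],[-1,0,0,10,0],[-1,0,0,20,0],[-1,0,0,30,0],[-1,0,0,20,0],[-1,0,0,0,0],[-1,26,0,0,0],[-1,30,0,0,0],[-1,30,0,0,0],[-1,30,0,0,0],[-1,30,0,0,0],[-1,30,0,0,0],[-1,0,0,0,0],[-1,0,0,0,0]]])

```text
clock: 18.58
position: [626.4, 249.9, 143.1]
ee_rot: [0.991, -0.132, -0.001, 0.0]
contact_force: [0.2, -0.5, -1.0]
gripper_width: 85.7
grasp_force: 0.0
```

```bash
python3 - <<'E'
from h import *
im,_=get_image('top');s,_=get_image('side')
print(read_state()['position'])
for f in(lambda:cen(im,'blue',(165,215,230,275),93),lambda:cen(im,'red',(170,140,220,185),50),lambda:cen(s,'red',(350,150,400,190),50,'side'),lambda:cen(s,'blue',(285,130,325,180),93,'side')):
    try: print(f())
    except Exception as e: print(e)
save(np.clip(np.hstack([cv2.resize(im[120:300,130:310],None,fx=2.2,fy=2.2),cv2.resize(s[100:280,260:440],None,fx=2.2,fy=2.2)])*1.4,0,255).astype('uint8'),'g6.png')
E
```

```text
[624.94058359 250.17661206 143.94168014]
((np.float64(203.9), np.float64(256.8)), [54, 55, 842], array([422.4, 220.5,  93. ]))
((np.float64(196.3), np.float64(165.1)), [32, 24, 523], array([617. , 253.1,  50. ]))
((np.float64(373.9), np.float64(167.3)), [27, 22, 472], array([623.4, 240. ,  50. ]))
((np.float64(301.3), np.float64(158.0)), [20, 16, 250], array([448.9, 241.7,  93. ]))
```

View pics/g6.png

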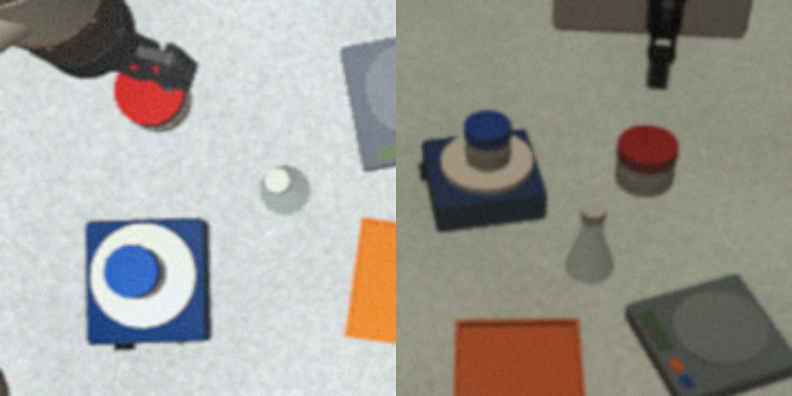

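Blue stands on the plate: its lid is at (132,271) in the top crop. Red is at (150,95) under the gripper. Checking blue's number while the arm goes down to red.

```bash
python3 - <<'E'
from h import *
im,_=get_image('top')
print(cen(im,'blue',(177,230,203,256),93), atz('top',189.7,242.9,93).round(1), proj('top',[447.8,250.6,93]),cen(im,'white',(171,218,222,272),48))
E
```

```text
((np.float64(189.5), np.float64(243.0)), [24, 23, 458], array([449.3, 250.6,  93. ])) [449.6 250.2  93. ] [189.5 243.8] ((np.float64(196.4), np.float64(245.7)), [46, 47, 1110], array([446.2, 246.3,  48. ]))
```

Emit:
drive_tool(plan=[[[-1,0,0.7,-15,0],[-1,0,0,-25,0],[-1,0,0,-30,0],[-1,0,0,-25,0],[-1,0,0,-15,0],[-1,0,0,-11,0],[-1,0,0,-8,0],[-1,0,0,0,0],[-1,0,0,0,0]]])

```text
clock: 19.48
position: [626.0, 251.6, 16.1]
ee_rot: [0.991, -0.131, 0.0, -0.0]
contact_force: [0.9, 0.0, 0.6]
gripper_width: 85.7
grasp_force: 0.0
```

Emit:
drive_tool(plan=[[[1,0,0,-1,0],[1,0,0,0,0],[1,0,0,0,0],[1,0,0,0,0],[1,0,0,0,0],[1,0,0,0,0],[1,0,0,0,0],[1,0,0,0,0],[1,0,0,0,0]]])

```text
clock: 20.23
position: [626.9, 251.8, 16.2]
ee_rot: [0.991, -0.131, 0.001, -0.001]
contact_force: [-0.3, 1.1, 5.3]
gripper_width: 66.5
grasp_force: 67.8
```

Emit:
drive_tool(plan=[[[1,0,0,5,0],[1,0,0,10,0],[1,0,0,20,0],[1,0,0,25,0],[1,0,0,25,0],[1,0,0,25,0],[1,0,0,10,0],[1,0,0,0,0],[1,0,0,0,0]]])

```text
clock: 20.98
position: [625.1, 251.0, 133.7]
ee_rot: [0.991, -0.132, -0.001, -0.0]
contact_force: [-1.0, 0.4, -3.7]
gripper_width: 66.5
grasp_force: 67.6
```

Emit:
drive_tool(plan=[[[1,1,-13,0,0],[1,1,-25,0,0],[1,2,-30,0,0],[1,2,-30,0,0],[1,2,-30,0,0],[1,2,-30,0,0],[1,2,-30,0,0],[1,1,-30,0,0],[1,1,-20,0,0],[1,0,-15,0,0],[1,0,0,0,0],[1,0,0,0,0],[1,0,0,0,0]]])

```text
clock: 22.07
position: [639.4, -1.5, 133.3]
ee_rot: [0.991, -0.131, -0.001, 0.0]
contact_force: [-0.6, 0.3, -2.5]
gripper_width: 66.7
grasp_force: 67.7
```

Emit:
drive_tool(plan=[[[1,0,0,-10,0],[1,0,0,-20,0],[1,0,0,-20,0],[1,0,0,-15,0],[1,0,0,-8,0],[1,0,0,-4,0],[1,0,0,0,0],[1,0,0,0,0]]])

```text
clock: 22.73
position: [640.4, -1.4, 57.8]
ee_rot: [0.991, -0.131, 0.001, -0.0]
contact_force: [-0.6, -0.9, -2.5]
gripper_width: 66.3
grasp_force: 67.7
```

Emit:
drive_tool(plan=[[[1,0,0,-3,0],[1,0,0,-2,0],[1,0,0,0,0],[1,0,0,0,0]]])

```text
clock: 23.07
position: [639.9, -1.9, 52.6]
ee_rot: [0.991, -0.132, 0.0, -0.0]
contact_force: [-0.1, 0.0, -1.8]
gripper_width: 66.3
grasp_force: 67.7
```

Emit:
drive_tool(plan=[[[1,0,0,-2,0],[1,0,0,0,0],[1,0,0,0,0]]])

```text
clock: 23.32
position: [639.7, -1.9, 50.2]
ee_rot: [0.991, -0.132, -0.0, 0.0]
contact_force: [1.0, 0.8, -2.5]
gripper_width: 66.6
grasp_force: 67.7
```

Emit:
drive_tool(plan=[[[1,0,0,-1,0],[1,0,0,0,0],[1,0,0,0,0]]])

```text
clock: 23.57
position: [639.8, -1.9, 49.2]
ee_rot: [0.991, -0.132, -0.0, 0.0]
contact_force: [0.2, -0.6, -2.5]
gripper_width: 66.6
grasp_force: 67.7
```

Emit:
drive_tool(plan=[[[1,0,0,-1,0],[1,0,0,0,0],[1,0,0,0,0]]])

```text
clock: 23.82
position: [639.9, -1.8, 48.3]
ee_rot: [0.991, -0.132, 0.0, -0.0]
contact_force: [-0.1, 0.1, -3.0]
gripper_width: 66.5
grasp_force: 68.0
```

Emit:
drive_tool(plan=[[[1,0,0,-1,0],[1,0,0,0,0],[1,0,0,0,0]]])

```text
clock: 24.07
position: [639.9, -1.8, 48.2]
ee_rot: [0.991, -0.131, 0.0, 0.0]
contact_force: [-2.7, 0.1, 3.8]
gripper_width: 66.5
grasp_force: 68.4
```

Emit:
drive_tool(plan=[[[1,0,0,-1,0],[1,0,0,0,0],[1,0,0,0,0]]])

```text
clock: 24.32
position: [639.9, -1.8, 48.2]
ee_rot: [0.991, -0.131, 0.0, 0.0]
contact_force: [-5.8, 0.6, 8.1]
gripper_width: 66.4
grasp_force: 69.0
```

Emit:
drive_tool(plan=[[[0,0,0,0.8,0],[-1,0,0,0,0],[-1,0,0,0,0],[-1,0,0,0,0],[-1,0,0,0,0],[-1,0,0,0,0],[-1,0,0,10,0],[-1,0,0,20,0],[-1,0,0,30,0],[-1,0,0,30,0],[-1,0,0,0,0],[-1,1,-25,0,0],[-1,1,-35,0,0],[-1,1,-35,0,0],[-1,1,-35,0,0],[-1,1,-35,0,0],[-1,0,-35,0,0],[-1,0,-35,0,0],[-1,0,-17,0,0],[-1,0,0,0,0]]])

```text
clock: 25.98
position: [644.3, -258.0, 137.3]
ee_rot: [0.991, -0.134, 0.0, 0.0]
contact_force: [-0.0, 0.4, -0.0]
gripper_width: 85.3
grasp_force: 0.0
```

```bash
python3 - <<'E'
from h import *
im,_=get_image('top');s,_=get_image('side')
print(read_state()['position'],cen(im,'red',(285,130,350,190),82),cen(s,'red',(370,200,440,260),82,'side'))
save(np.clip(np.hstack([cv2.resize(im[80:260,290:470],None,fx=2.2,fy=2.2),cv2.resize(s[200:380,330:510],None,fx=2.2,fy=2.2)])*1.4,0,255).astype('uint8'),'g7.png')
E
```

```text
[ 644.62491067 -254.55935125  137.30075131] ((np.float64(316.4), np.float64(154.7)), [32, 32, 818], array([639.9,  -0.7,  82. ])) ((np.float64(410.5), np.float64(233.5)), [34, 28, 750], array([637.2,  -9.7,  82. ]))
```

View pics/g7.png

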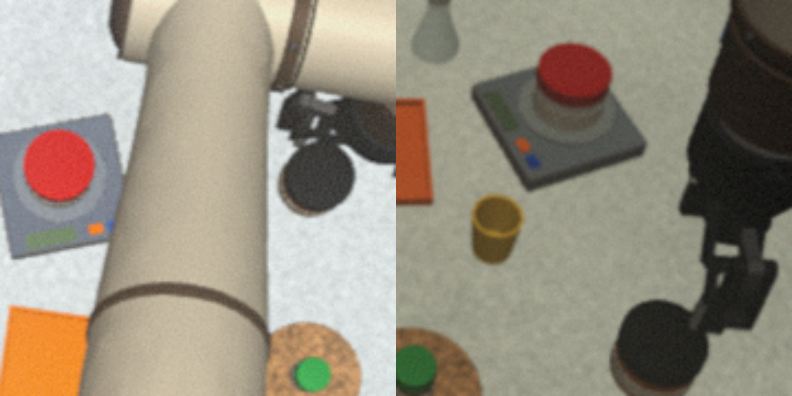

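Red stands on the pan at (60,165) in the top crop, measured at (639.9,−0.7). The black lid at (319,177) matches the pile axis. Descending on black.

Emit:
drive_tool(plan=[[[-1,0,0,-15,0],[-1,0,0,-25,0],[-1,0,0,-30,0],[-1,0,0,-25,0],[-1,0,0,-15,0],[-1,0,0,-11,0],[-1,0,0,0,0],[-1,0,0,0,0],[1,0,0,0,0],[1,0,0,0,0],[1,0,0,0,0],[1,0,0,0,0],[1,0,0,0,0],[1,0,0,0,0],[1,0,0,0,0],[1,0,0,0,0]]])

```text
clock: 27.42
position: [646.5, -254.1, 18.8]
ee_rot: [0.991, -0.131, 0.002, 0.0]
contact_force: [-0.6, 0.8, 5.7]
gripper_width: 66.2
grasp_force: 68.1
```

Emit:
drive_tool(plan=[[[1,0,0,5,0],[1,0,0,10,0],[1,0,0,20,0],[1,0,0,25,0],[1,0,0,25,0],[1,0,0,25,0],[1,0,0,10,0],[1,0,0,0,0],[1,0,0,0,0]]])

```text
clock: 28.17
position: [644.2, -253.4, 135.5]
ee_rot: [0.991, -0.132, -0.0, -0.001]
contact_force: [-1.1, 0.8, -4.5]
gripper_width: 66.2
grasp_force: 67.7
```

Emit:
drive_tool(plan=[[[1,-8,10,0,0],[1,-16,20,0,0],[1,-20,25,0,0],[1,-20,25,0,0],[1,-20,25,0,0],[1,-20,25,0,0],[1,-20,25,0,0],[1,-20,25,0,0],[1,-20,25,0,0],[1,-16,20,0,0],[1,-12,14,0,0],[1,-5,6,0,0],[1,0,0,0,0],[1,0,0,0,0],[1,0,0,0,0]]])

```text
clock: 29.42
position: [448.2, -9.2, 135.6]
ee_rot: [0.991, -0.132, -0.0, 0.0]
contact_force: [-0.6, -0.8, -2.9]
gripper_width: 66.2
grasp_force: 67.8
```

Emit:
drive_tool(plan=[[[1,0,0,-10,0],[1,0,0,-20,0],[1,0,0,-25,0],[1,0,0,-25,0],[1,0,0,-15,0],[1,0,0,-8,0],[1,0,0,0,0],[1,0,0,0,0],[1,0,0,0,0]]])

```text
clock: 30.17
position: [449.1, -8.8, 33.9]
ee_rot: [0.991, -0.132, 0.001, -0.0]
contact_force: [1.3, 0.7, -3.3]
gripper_width: 66.7
grasp_force: 67.8
```

Emit:
drive_tool(plan=[[[1,-1,0,-3,0],[1,0,0,-3,0],[1,0,0,-2,0],[1,0,0,0,0],[1,0,0,0,0]]])

```text
clock: 30.58
position: [446.9, -8.8, 25.2]
ee_rot: [0.991, -0.131, 0.0, -0.0]
contact_force: [-0.2, 0.5, -3.0]
gripper_width: 66.2
grasp_force: 67.8
```

Emit:
drive_tool(plan=[[[1,0,0,-1.5,0],[1,0,0,0,0],[1,0,0,0,0]]])

```text
clock: 30.83
position: [446.8, -8.8, 23.6]
ee_rot: [0.991, -0.131, -0.0, 0.0]
contact_force: [0.3, -0.9, -2.8]
gripper_width: 66.3
grasp_force: 67.8
```

Emit:
drive_tool(plan=[[[1,0,0,-1,0],[1,0,0,0,0],[1,0,0,0,0]]])

```text
clock: 31.08
position: [447.0, -8.8, 22.8]
ee_rot: [0.991, -0.131, 0.0, -0.0]
contact_force: [-0.3, 1.6, -0.9]
gripper_width: 66.8
grasp_force: 68.2
```

Emit:
drive_tool(plan=[[[1,0,0,-1,0],[1,0,0,0,0],[1,0,0,0,0]]])

```text
clock: 31.33
position: [446.9, -8.7, 22.7]
ee_rot: [0.991, -0.131, 0.0, 0.0]
contact_force: [-4.0, 2.0, 8.1]
gripper_width: 66.1
grasp_force: 69.3
```

Emit:
drive_tool(plan=[[[0,0,0,0.7,0],[-1,0,0,0,0],[-1,0,0,0,0],[-1,0,0,0,0],[-1,0,0,0,0],[-1,0,0,0,0],[-1,0,0,10,0],[-1,0,0,20,0],[-1,0,0,30,0],[-1,0,0,40,0],[-1,0,0,40,0],[-1,0,0,40,0],[-1,0,35,10,0],[-1,0,35,0,0],[-1,0,35,0,0],[-1,0,35,0,0],[-1,0,35,0,0],[-1,0,35,0,0],[-1,0,35,0,0],[-1,0,35,0,0]]])

```text
clock: 33.0
position: [446.3, 272.8, 212.2]
ee_rot: [0.991, -0.131, -0.0, 0.0]
contact_force: [0.1, -0.1, -0.1]
gripper_width: 85.2
grasp_force: 0.0
```

Emit:
drive_tool(plan=[[[-1,-5,35,0,0],[-1,-20,35,0,0],[-1,-30,25,0,0],[-1,-30,25,0,0],[-1,-30,25,0,0],[-1,-30,25,0,0],[-1,-30,25,0,0],[-1,-30,25,0,0],[-1,0,0,0,0],[-1,0,0,0,0]]])

```text
clock: 33.83
position: [240.1, 492.2, 211.8]
ee_rot: [0.992, -0.13, -0.0, 0.0]
contact_force: [0.1, -0.3, 0.1]
gripper_width: 85.6
grasp_force: 0.0
```

```bash
python3 - <<'E'
from h import *
im,_=get_image('top');s,_=get_image('side')
print(read_state()['position'],cen(im,'red',(285,130,350,190),82),cen(im,'blue',(177,230,203,256),93),cen(im,'green',(405,225,455,275),52),cen(im,'yellow',(360,190,390,220),50))
c=cv2.cvtColor(im[220:280,285:350],cv2.COLOR_RGB2GRAY)<45
v,u=np.nonzero(cv2.morphologyEx(c.astype('uint8'),cv2.MORPH_OPEN,np.ones((3,3),'uint8')));print('black',np.ptp(u),np.ptp(v),atz('top',u.mean()+285,v.mean()+220,54).round(1))
save(np.clip(np.hstack([cv2.resize(im[110:300,150:470],None,fx=1.25,fy=1.25),cv2.resize(s[130:440,240:500],(400,477))[:237]] if 0 else np.vstack([cv2.resize(im[120:290,150:470],(600,319)),cv2.resize(s[140:300,230:530],(600,280))]))*1.4,0,255).astype('uint8') if 0 else np.clip(np.vstack([cv2.resize(im[120:290,150:470],(600,319)),cv2.resize(s[140:290,230:510],(600,280))])*1.4,0,255).astype('uint8'),'end.png')
E
```

```text
[241.85784432 490.72865058 211.97919952] ((np.float64(316.3), np.float64(154.7)), [32, 32, 818], array([639.9,  -0.7,  82. ])) ((np.float64(189.5), np.float64(243.0)), [24, 23, 458], array([449.3, 250.6,  93. ])) ((np.float64(431.8), np.float64(249.7)), [16, 15, 191], array([ 450.8, -249.6,   52. ])) ((np.float64(372.2), np.float64(207.2)), [15, 15, 192], array([ 537.8, -122.3,   50. ]))Traceback (most recent call last):
  File "<stdin>", line 5, in <module>
    return _methods._ptp(a, axis=axis, out=out, **kwargs)
           ~~~~~~~~~~~~~^^^^^^^^^^^^^^^^^^^^^^^^^^^^^^^^^
    umr_maximum(a, axis, None, out, keepdims),
    ~~~~~~~~~~~^^^^^^^^^^^^^^^^^^^^^^^^^^^^^^
ValueError: zero-size array to reduction operation maximum which has no identity
```

```bash
python3 - <<'E'
from h import *
im,_=get_image('top');s,_=get_image('side')
c=cv2.cvtColor(im[225:270,292:343],cv2.COLOR_RGB2HSV)[...,1]<110
v,u=np.nonzero(cv2.morphologyEx(c.astype('uint8'),cv2.MORPH_OPEN,np.ones((3,3),'uint8')))
print('black',len(u),np.ptp(u) if len(u) else 0,np.ptp(v) if len(u) else 0,atz('top',u.mean()+292,v.mean()+225,54).round(1))
save(np.clip(np.vstack([cv2.resize(im[120:290,150:470],(600,319)),cv2.resize(s[140:270,230:508],(600,280))])*1.4,0,255).astype('uint8'),'end.png')
E
```

```text
black 754 40 39 [446.4  -6.9  54. ]
```

View pics/end.png

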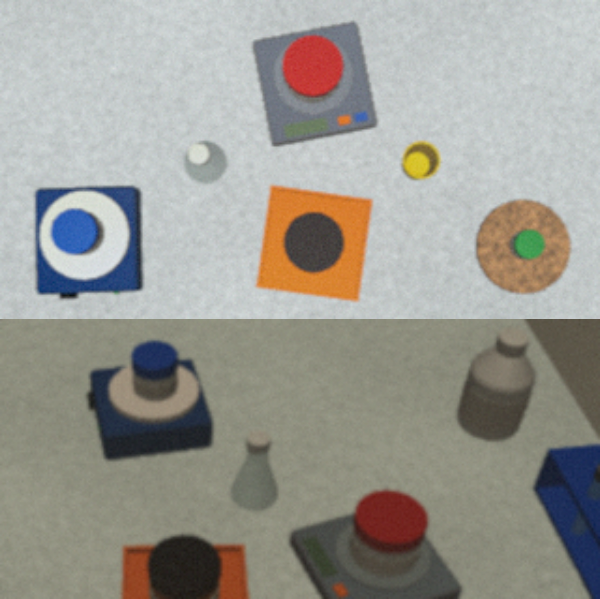

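All four jars stand upright and within about 3 mm of their station middles. Black is at (314,242) in the tray, red at (312,66), blue at (75,232) and green at (529,244). The flask and beaker have not moved.

```bash
python3 -c "
from bench import *
print(job_done())"
```

```text
the job is handed in; nothing more can be done
None
```

The job is handed in: all four jars stand upright and released, each measured within about 3 mm of the middle of its own station, with the flask and beaker where they were; `job_done()` returned no verdict.

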